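# Return the empty tube carriers to the loading lane

### The job

Using only the fingertips, slide the three empty blue tube carriers across the loader's deck and through its narrow gate one at a time, until all three stand in single file in the lane, wholly past the gate posts. Keep them standing flat on the deck: do not lift or tip any carrier. Leave the carrier that still holds a blood sample where it stands, and do not disturb the other things on the bench.

Things in the scene. Friction and masses are not known exactly. Their poses are not given: they have to be found in the camera images.
- loader: carrier loading module, fixed: a flat dark grey deck about 206 x 206 mm inside aluminium rims; at its right-hand end a lane leads to a white transfer unit. Origin: on the bench under the middle of the deck. Its z is up; the lane runs straight along its own -y (to the robot's right; the whole is turned up to 0.3 rad either way). Its x points away from the robot.
- deck (a point): middle of the deck's surface, 15 mm above the bench; axes as the loader's. The rims on the deck's -x, +x and +y edges, the lane rails, and two slanting guides (from x = +-104, y = -52 mm to the gate posts) rise only 8 mm above the deck, so a fingertip held 11 mm or more above the deck passes over them and the posts and still meets a carrier.
- gate (a point): the gate, on the deck surface midway between its two steel posts, 110 mm from the deck's middle; axes as the loader's. The posts (10 mm in diameter, 10 mm high, centres at x = +-23 mm) leave an opening 36 mm wide; beyond it, along -y, the lane is 36 mm wide. A carrier is wholly past the posts when its middle is 18 mm or more beyond this point.
- lane_end (a point): the face of the steel stop pin in the middle of the lane, at deck height, 115 mm beyond the gate: carriers can go no farther. Three carriers closed up against it take 96 mm of the 115 mm. The white transfer unit, 210 mm wide (x) and 155 mm high, starts 90 mm beyond this point.
- carrier_1: an empty tube carrier: blue puck 32 mm in diameter, 28 mm high, about 30 g, with a white waist groove and an open 16 mm bore in its top; slides upright when pushed (friction about 0.6). Origin: centre of its underside, z up. The three are alike. The four carriers start apart, two on either side of the deck's middle line (50 to 74 mm from it); the middle line to the gate is free.
- carrier_2: a second empty tube carrier, same as carrier_1 (interchangeable)
- carrier_3: a third empty tube carrier, same as carrier_1 (interchangeable)
- full_carrier: the carrier that stays: the same blue puck, but a small blood tube with a violet cap stands in its bore, 67 mm high in all. Origin: centre of its underside
- tube_rack: white rack with six capped blood tubes, 110 x 66 mm, 86 mm high, on the bench beyond the deck's +y end; leave alone. Origin: centre of its underside
- latch_box: clear lidded plastic box with a black handle, 128 x 88 mm, 100 mm high, on the bench beyond the deck's +y end, beside the rack; leave alone. Origin: centre of its underside
- phone: black phone lying flat, 74 x 152 x 8 mm, on the robot's side of the deck; leave alone. Origin: centre of its underside
- marker: white marker pen with a blue cap, 134 mm long, lying on the far side of the deck; leave alone. Origin: on its underside near mid-length
- tube_red: blood tube with a red cap, 80 mm long, lying on a colour-banded paper form on the robot's side of the lane; leave alone. Origin: on its underside near mid-length
- tube_violet: blood tube with a violet cap, 80 mm long, lying on the same form; leave alone. Origin: on its underside near mid-length

How it is judged:
On the way, in this order (a step that is already met when the one before it is completed fails the run):
1. one empty carrier has passed the gate while the other two are still before it (((y of carrier_1 in the frame of gate below -0.01 m and y of each of carrier_2, carrier_3 in the frame of gate above 0.018 m) or (y of each of carrier_1, carrier_3 in the frame of gate above 0.018 m and y of carrier_2 in the frame of gate below -0.01 m) or (y of each of carrier_1, carrier_2 in the frame of gate above 0.018 m and y of carrier_3 in the frame of gate below -0.01 m))), for 0.3 s.
2. a second empty carrier has passed the gate while the third is still before it (((y of each of carrier_1, carrier_2 in the frame of gate below -0.01 m and y of carrier_3 in the frame of gate above 0.018 m) or (y of each of carrier_1, carrier_3 in the frame of gate below -0.01 m and y of carrier_2 in the frame of gate above 0.018 m) or (y of carrier_1 in the frame of gate above 0.018 m and y of each of carrier_2, carrier_3 in the frame of gate below -0.01 m))), for 0.3 s.
3. the third empty carrier has passed the gate (y of each of carrier_1, carrier_2, carrier_3 in the frame of gate below -0.01 m), for 0.2 s.
At the end, for the whole second after the job is handed in: All three empty carriers stand upright and at rest (tilted less than 0.12 rad) in the lane, the middle of each at least 18 mm past the line between the gate posts; the carrier with the sample still stands upright on the deck within 20 mm of where it began (y of carrier_1 in the frame of gate between -0.125 and -0.018 m and x of carrier_1 in the frame of gate between -0.008 and 0.008 m and y of carrier_2 in the frame of gate between -0.125 and -0.018 m and x of carrier_2 in the frame of gate between -0.008 and 0.008 m and y of carrier_3 in the frame of gate between -0.125 and -0.018 m and x of carrier_3 in the frame of gate between -0.008 and 0.008 m and angle between each of carrier_1, carrier_2, carrier_3, full_carrier's own z axis and vertical below 0.12 rad and linear speed of each of carrier_1, carrier_2, carrier_3 below 0.01 m/s and distance of full_carrier from where it was at the start of the episode below 0.02 m); the robot touches nothing.
It fails at once if an empty carrier was lifted off the deck or tipped over (height (world z) of any of carrier_1, carrier_2, carrier_3 above 0.027 m or angle between any of carrier_1, carrier_2, carrier_3's own z axis and vertical above 0.6 rad).
It fails at once if the carrier with the sample was pushed away, lifted or tipped (distance of full_carrier from where it was at the start of the episode above 0.02 m or angle between full_carrier's own z axis and vertical above 0.5 rad).
It fails at once if something else on the bench was pushed away (distance of any of tube_rack, latch_box, phone, marker, tube_red, tube_violet from where it was at the start of the episode above 0.02 m).
It also fails if it takes over 67 s, if anything falls off the work surface, if the arm or the gripper's body presses on something with over 40 N, if the wrist force passes 120 N, or if a joint passes its speed limit or range.

### The arm

A 6-joint arm with a two-finger parallel gripper is mounted at the origin on the work surface. World frame = base frame: x ahead of the robot, y to its left, z up, the work surface at z = 0. Lengths are in m, angles in rad, forces in N, time in s.
With the tool pointing down it reaches from about 0.375 to 0.925 m from the base axis. Payload 5.7 kg.
Tool frame: the origin (TCP) lies midway between the tips of the shut fingers; the grasp point (between the pads) lies 19 mm behind it; z points along the fingers, x is the direction in which the jaws open and shut, and the axes are right-handed (so a half turn about z gives the same grasp; the last joint's range is limited). The gripper opens to 85 mm and grips with 20 to 120 N. Pads are 22 mm wide; open, the fingers measure 114 mm over their backs; the gripper's body (76 mm by 85 mm) begins 54 mm behind the grasp point. The pads swing forward as they close: fully open they stand 13 mm farther back than shut.
Start: joints at [-0.115, 0.359, 1.51, -0, 1.272, -0.115], TCP at [0.6, -0, 0.198] pointing down, gripper open.
Joint ranges: [-2.97, 2.97], [-1.01, 2.36], [0.21, 2.38], [-0.96, 4.11], [0.2, 2.71], [-2.98, 2.98]. Speed limits (rad/s): [2.39, 2.39, 3.14, 3.14, 3.14, 3.14].

### API

Orientations are given as [roll, pitch, yaw] about the fixed x, y, z axes, in that order (R = Rz(yaw) Ry(pitch) Rx(roll)).
In Python, from station import r gives the robot as it stands. The module is installed in compiled form; this text tells all that it offers. Calls block until the motion is done:
- r.move_to(position, orientation): joint-space move of the TCP to a pose.
- r.line_to(position, attitude=None, feed=0.15, contact_N=None): straight line of the TCP; attitude=None keeps the orientation; feed is the mean speed in m/s. With contact_N (N) it stops when the force on the tool has changed by that much, and returns True; else False.
- r.movej(angles): joint-space move.
- r.set_gripper(opening, grip_force=None): finger opening in m; grip_force is the grip in N (None keeps the last); returns when the fingers have stopped.
- r.sleep(seconds).
- r.ik(position, orientation): joint angles nearest the present ones, or None.
- r.state(): the state.
- r.camera(name): name is "scene" or "side" or "wrist"; returns a dict with "img" (420x560x3 uint8, red, green, blue), "fov_y" (degrees; the focal length in pixels is half the picture's height over the tangent of half this angle, whatever the lens; pixels are square), "cx", "cy" (the principal point, pixels), "R" (3x3) and "t" (3): a world point X has camera coordinates R X + t. Camera axes: x right, y down, z forward; pixel columns grow to the right and rows downward; lengths in m; the calibration is good to about 2 mm. A picture is of the moment at which its call begins. There is no depth.
A pose or a line that the arm cannot do raises r.Unreachable and nothing moves.
- r.close_job(): hands the job in, once; it reports no verdict.
The state is a dict: "time_s": time; "joint_positions": joint angles; "joint_vel": joint speeds; "joint_torque": joint torques, N m; "position": TCP position; "ee_rot": TCP orientation; "contact_force": force on the tool from outside, world axes, zero at the start; "ft_torque": the same for the moment, N m; "gripper_width": finger opening in m.
Only numpy, scipy, OpenCV 4.12 (cv2) and the standard library are available. Lean on these libraries where they do the work, as an engineer would, in place of code of your own. Each camera call takes 0.05 s, during which the arm holds its last target.

## Working session

There is one attempt and no reset: what is moved stays moved. The work goes in short steps, each a Python script; the robot and the scene stay as the last script left them, time stands still between calls to the robot, and variables do not carry over. Pictures are saved under pics/ and viewed, and the job is handed in when it is done.

```bash
mkdir -p pics
python3 - <<'E'
from station import r
import cv2,numpy as np
for n in ["scene","side","wrist"]:
    c=r.camera(n); cv2.imwrite(f"pics/{n}0.png",c["img"][:,:,::-1]); np.savez(f"pics/{n}0.npz",**c)
    print(n,c["fov_y"],c["cx"],c["cy"],(-c["R"].T@c["t"]).round(3),c["R"][2].round(2))
print(r.state())
E
```

```text
scene 45.10222813922326 276.74442970959836 214.9995858545425 [0.874 0.494 0.836] [-0.34 -0.45 -0.83]
side 44.7740119658765 290.82548782453404 216.49756567620236 [ 0.123 -0.356  0.775] [ 0.45  0.45 -0.77]
wrist 71.26230956723396 281.14937762540364 213.9820390881062 [0.599 0.07  0.372] [-0.   -0.27 -0.96]
{'time_s': 0.15, 'joint_positions': array([-1.15143215e-01,  3.59357930e-01,  1.51119570e+00, -2.14080557e-05,
        1.27248816e+00, -1.15135738e-01]), 'joint_vel': array([ 0.00208673, -0.00186234, -0.00320829, -0.00030017, -0.0004846 ,
       -0.00060504]), 'joint_torque': array([ 1.72794025e-04, -5.28028965e+01, -2.78930157e+01, -4.07995576e-04,
        8.21093854e-03, -1.54210170e-05]), 'position': array([5.99424241e-01, 2.46219534e-05, 1.96931255e-01]), 'ee_rot': array([-3.14144649e+00,  1.44189341e-03, -1.06395425e-06]), 'contact_force': array([ 0.19850314, -0.48847021,  0.12077141]), 'ft_torque': array([ 0.03080842, -0.0344185 , -0.0880026 ]), 'gripper_width': 0.08534862758957029}
```

View pics/scene0.png

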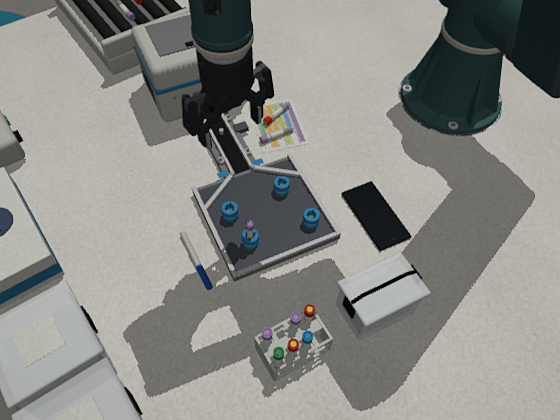

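View pics/side0.png

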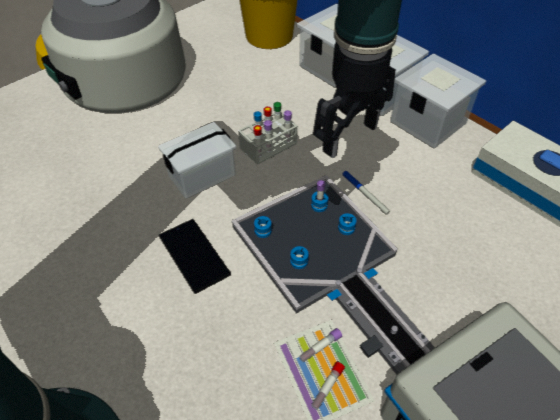

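View pics/wrist0.png

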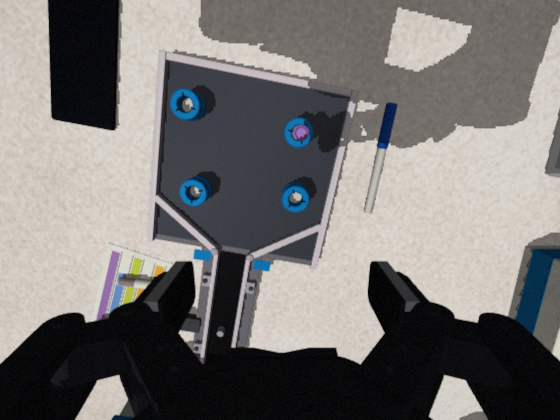

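Run:
```python
import cv2
for n,(x,y,w,h) in dict(wrist=(140,40,220,165),side=(225,170,200,150),scene=(180,140,180,135)).items():
    i=cv2.imread(f"pics/{n}0.png")[y:y+h,x:x+w]; cv2.imwrite(f"pics/{n}0z.png",cv2.resize(i,(800,600),interpolation=cv2.INTER_NEAREST))
i=cv2.imread("pics/wrist0.png")[190:355,140:360];cv2.imwrite("pics/wrist0y.png",cv2.resize(i,(800,600),interpolation=cv2.INTER_NEAREST))
```

```text
(no output)
```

View pics/wrist0z.png

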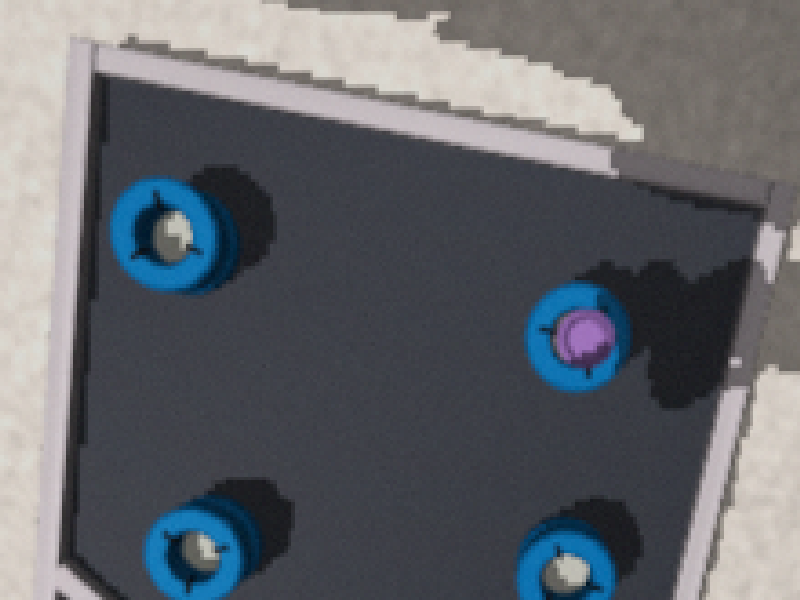

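View pics/wrist0y.png

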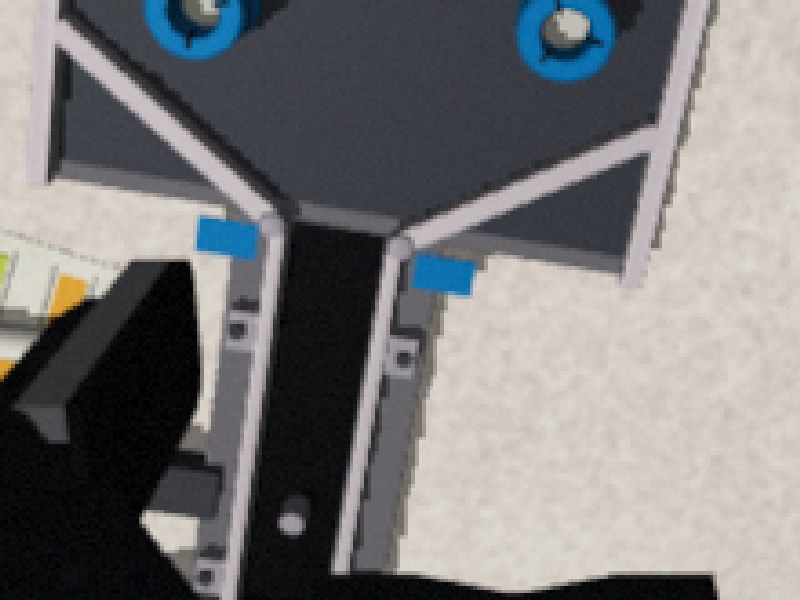

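View pics/side0z.png

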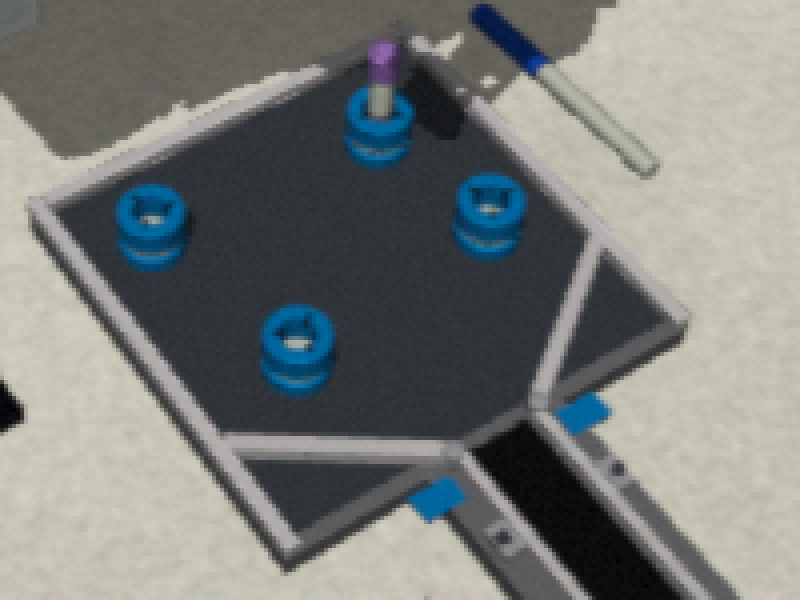

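```bash
cat > h.py <<'E'
import numpy as np,cv2
def ray(c,u,v):
    f=210/np.tan(np.radians(float(c["fov_y"]))/2); d=np.array([(u-c["cx"])/f,(v-c["cy"])/f,1])
    return -c["R"].T@c["t"], c["R"].T@(d/np.linalg.norm(d))
def plane(c,u,v,z):
    o,d=ray(c,u,v); return o+d*(z-o[2])/d[2]
def tri(c1,p1,c2,p2):
    o1,d1=ray(c1,*p1);o2,d2=ray(c2,*p2)
    s=np.linalg.lstsq(np.array([d1,-d2]).T,o2-o1,rcond=None)[0]
    a=o1+s[0]*d1;b=o2+s[1]*d2; return (a+b)/2,np.linalg.norm(a-b)
E
python3 - <<'E'
from h import *
W=np.load("pics/wrist0.npz");S=np.load("pics/side0.npz")
P=dict(A=((185.4,104.9),(263,223)),B=((193.6,191.5),(299.8,253.8)),D=((295.7,198.8),(347.8,220)),F=((298.7,132.7),(319.8,199.3)),p1=((214.8,252.2),(339,283)),p2=((250.3,257.4),(360.3,270.5)))
for k,(w,s) in P.items():
    X,e=tri(W,np.array(w)-.4,S,np.array(s)-.4); print(k,X.round(4),round(e,4),plane(W,*w,.025 if k[0]=='p' else .043).round(4),plane(S,*s,.025 if k[0]=='p' else .043).round(4))
a=plane(W,214.4,251.8,.025);b=plane(W,249.9,257,.025);pin=plane(W,219.9,333.4,.025)
print(a-b,np.linalg.norm(a-b),pin, np.linalg.norm(pin-(a+b)/2))
# rim outer corners at z .023 (+y side): wrist
c=[plane(W,*p,.023) for p in ((160,51.5),(354,90.5),(151,240),(314.5,268))]
print(np.round(c,4)); 
for d in (b-a,c[1]-c[0],c[3]-c[2]): print(np.arctan2(d[1],d[0]))
for d in (c[0]-c[2],c[1]-c[3],(a+b)/2-pin): print(np.arctan2(-d[0],d[1]),np.linalg.norm(d))
E
```

```text
A [0.4967 0.0963 0.0423] 0.0003 [0.4974 0.0958 0.043 ] [0.4962 0.0948 0.043 ]
B [0.4978 0.0021 0.0406] 0.0015 [0.4985 0.0027 0.043 ] [ 0.4969 -0.0008  0.043 ]
D [ 0.6152 -0.0058  0.0423] 0.0007 [ 0.6153 -0.0058  0.043 ] [ 0.6148 -0.0075  0.043 ]
F [0.6175 0.0678 0.0376] 0.0001 [0.6176 0.0675 0.043 ] [0.6137 0.0635 0.043 ]
p1 [ 0.5129 -0.0804  0.0234] 0.0004 [ 0.5136 -0.0801  0.025 ] [ 0.5122 -0.0821  0.025 ]
p2 [ 0.5587 -0.0882  0.0229] 0.0017 [ 0.5589 -0.0872  0.025 ] [ 0.5581 -0.0905  0.025 ]
[-0.04522762  0.00717226  0.        ] 0.04579278380754213 [ 0.51318444 -0.20237571  0.025     ] 0.12139693125047538
[[ 0.4688  0.1511  0.023 ]
 [ 0.6791  0.1123  0.023 ]
 [ 0.433  -0.0642  0.023 ]
 [ 0.6422 -0.1031  0.023 ]]
-0.1572718616161168
-0.18228446209412513
-0.18363131335208935
-0.16494493416492617 0.21830628447106576
-0.16957169989184256 0.21857773309088377
-0.1871744064154266 0.12139693125047538
```

```bash
cat >> h.py <<'E'
yaw=-0.178; D0=np.array([0.5556,0.0242])
ex=np.array([np.cos(yaw),np.sin(yaw)]); ey=np.array([-np.sin(yaw),np.cos(yaw)])
def w(p): return D0+ex*p[0]+ey*p[1]
def dk(X): d=np.asarray(X)[:2]-D0; return np.array([d@ex,d@ey])
ZP,ZH=0.028,0.062
def tyaw(u):
    a=np.arctan2(u@ex[1:2] if 0 else (ex*u[0]+ey*u[1])[1],(ex*u[0]+ey*u[1])[0])+np.pi/2
    return (a+np.pi/2)%np.pi-np.pi/2
def approach(r,c,u,back=.031,f=.3):
    u=np.array(u)/np.hypot(*u); p=w(np.array(c)-u*back); at=[np.pi,0,tyaw(u)]
    r.line_to([*p,ZH],at,feed=f); r.line_to([*p,ZP],feed=.12)
def push(r,t,u,f=.1,d=.0216,back=.010):
    u=np.array(u)/np.hypot(*u); t=np.array(t)
    r.line_to([*w(t-u*d),ZP],feed=f); s=r.state(); print("end",dk(s["position"]).round(4),s["position"].round(4),s["contact_force"].round(1),s["time_s"])
    r.line_to([*w(t-u*(d+back)),ZP],feed=.12)
def snap(r,n,k):
    c=r.camera(n); cv2.imwrite(f"pics/{n}{k}.png",c["img"][:,:,::-1]); np.savez(f"pics/{n}{k}.npz",**c)
E
python3 - <<'E'
from h import *; from station import r
for n,X in dict(A=[.4967,.0956],B=[.4979,.0018],D=[.6152,-.0062],F=[.617,.067]).items(): print(n,dk(X).round(4))
B=dk([.4979,.0018]); T=np.array([0,-.058]); u=T-B
r.set_gripper(.024)
approach(r,B,u); s=r.state(); print(s["position"].round(4),s["gripper_width"],s["time_s"],dk(s["position"]))
snap(r,"wrist",1); snap(r,"side",1)
E
```

```text
A [-0.0706  0.0598]
B [-0.0528 -0.0323]
D [ 0.064  -0.0194]
F [0.0529 0.053 ]
[0.4733 0.02   0.0282] 0.024098281006667138 2.2833 [-0.0802283  -0.01868786]
```

View pics/wrist1.png

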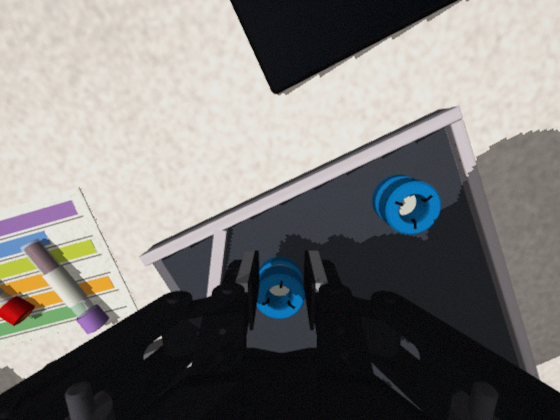

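View pics/side1.png

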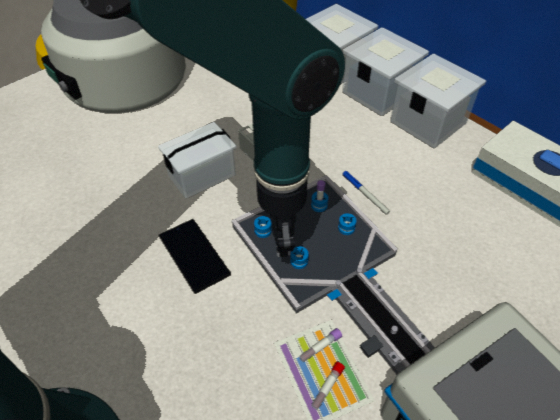

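Run:
```python
from h import *; from station import r
B=dk([.4979,.0018]); T=np.array([0,-.058]); u=T-B
push(r,T,u)
u=[0,-1]
un=np.array(u); p=w(T-un*.045)
c=r.state()["position"]; r.line_to([c[0],c[1],ZH],feed=.2)
r.line_to([*w([0,.03]),.12],[np.pi,0,yaw],feed=.3)
snap(r,"wrist",2); snap(r,"side",2); print(r.state()["time_s"])
for n,x,y,ww,hh in(("wrist",140,150,280,210),("side",225,170,200,150)):
    i=cv2.imread(f"pics/{n}2.png"); 
    if n=="side": i=cv2.resize(i[y:y+hh,x:x+ww],(800,600),interpolation=cv2.INTER_NEAREST)
    cv2.imwrite(f"pics/{n}2z.png",i)
```

```text
end [-0.0203 -0.0485] [ 0.527  -0.0199  0.0278] [-1.1  0.2  0. ] 3.2167
5.15
```

View pics/wrist2z.png

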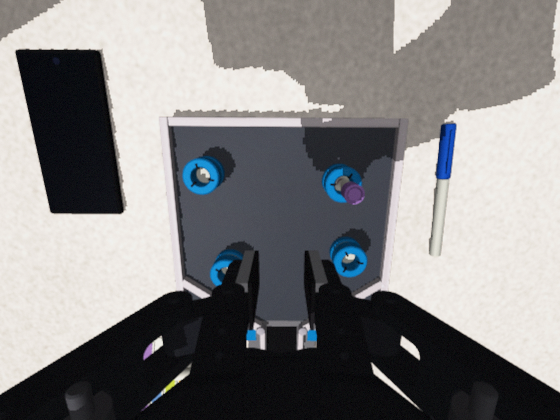

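View pics/side2z.png

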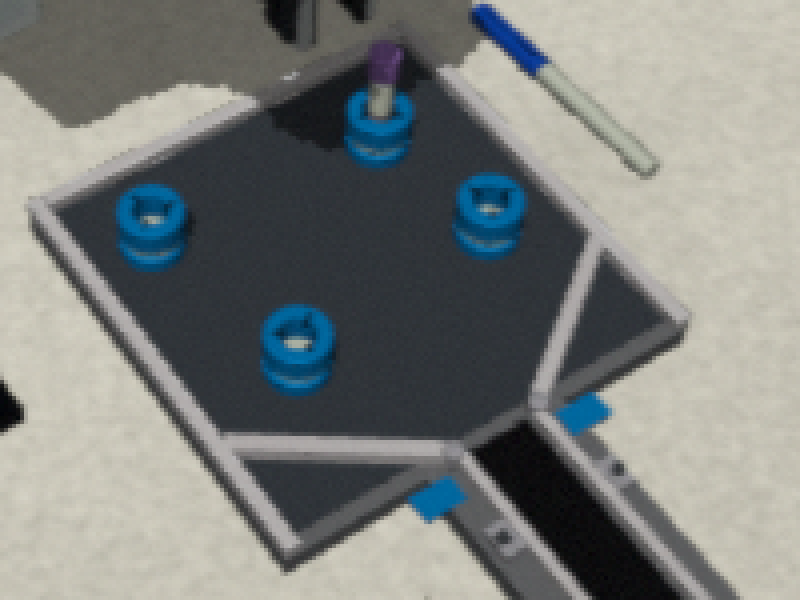

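Run:
```python
from h import *
def proj(c,X):
    f=210/np.tan(np.radians(float(c["fov_y"]))/2); q=c["R"]@np.array(X)+c["t"]; return (q[:2]/q[2]*f+[c["cx"],c["cy"]]).round(1)
S=np.load("pics/side1.npz");W=np.load("pics/wrist1.npz")
for c in(S,W): print(proj(c,[.4733,.02,.028]),proj(c,[.4979,.0018,.043]),proj(c,[.4733,.02,.06]))
W2=np.load("pics/wrist2.npz"); print(plane(W2,227,268,.043),plane(W2,203,175,.043),plane(W2,349,257,.043))
i=cv2.imread("pics/side1.png")[190:290,220:353]; cv2.imwrite("pics/side1z.png",cv2.resize(i,(798,600),interpolation=cv2.INTER_NEAREST))
```

```text
[281.9 259.2] [299.2 252.6] [281.8 248.7]
[281.2 244. ] [280.9 299. ] [281.2 266.3]
[0.49969493 0.00849616 0.043     ] [0.49921268 0.09781498 0.043     ] [ 6.14158331e-01 -4.48578836e-04  4.30000000e-02]
```

View pics/side1z.png

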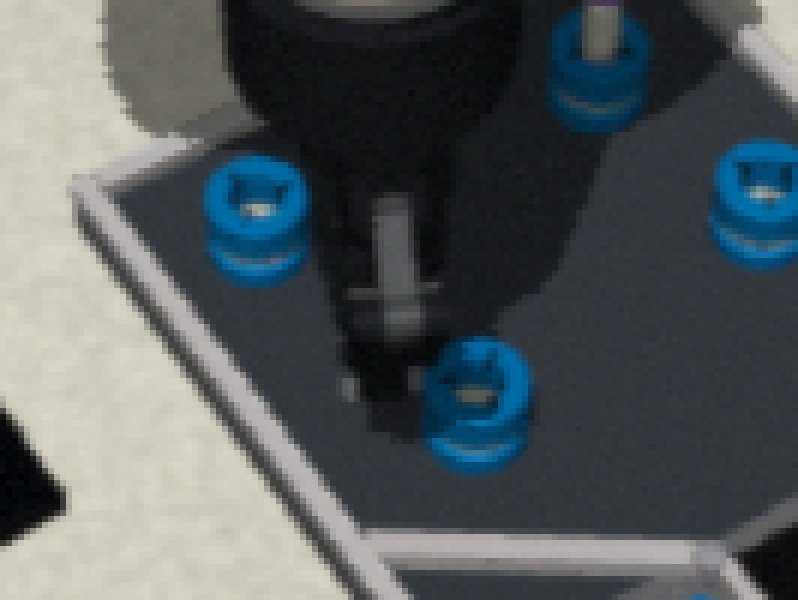

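Run:
```python
from h import *; from station import r
B=dk([.4979,.0018]); T=np.array([0,-.058]); u=T-B; un=u/np.hypot(*u)
approach(r,B,u,back=.031)
for k in (1,2):
    r.line_to([*w(B-un*(.031-.012*k)),ZP],feed=.1); s=r.state(); print(s["position"].round(4),s["contact_force"].round(2),s["time_s"])
    snap(r,"side",f"3{k}")
    i=cv2.imread(f"pics/side3{k}.png")[190:290,220:353]; cv2.imwrite(f"pics/side3{k}z.png",cv2.resize(i,(798,600),interpolation=cv2.INTER_NEAREST))
snap(r,"wrist",3);snap(r,"scene",3)
i=cv2.imread(f"pics/scene3.png")[140:275,180:360]; cv2.imwrite(f"pics/scene3z.png",cv2.resize(i,(800,600),interpolation=cv2.INTER_NEAREST))
```

```text
[0.4844 0.0125 0.0288] [-0.09 -0.12  0.61] 7.1167
[0.493  0.0057 0.0282] [ 0.2  -0.72 -0.25] 7.4333
```

View pics/side32z.png

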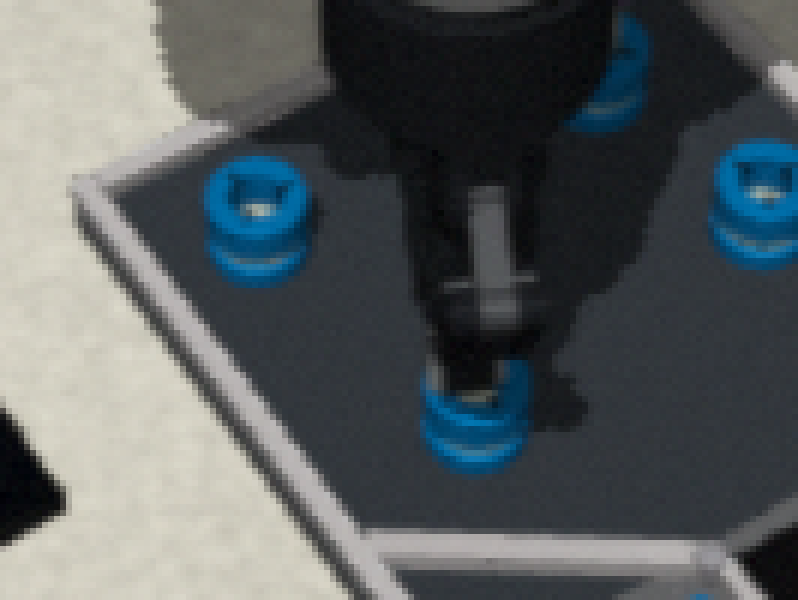

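View pics/scene3z.png

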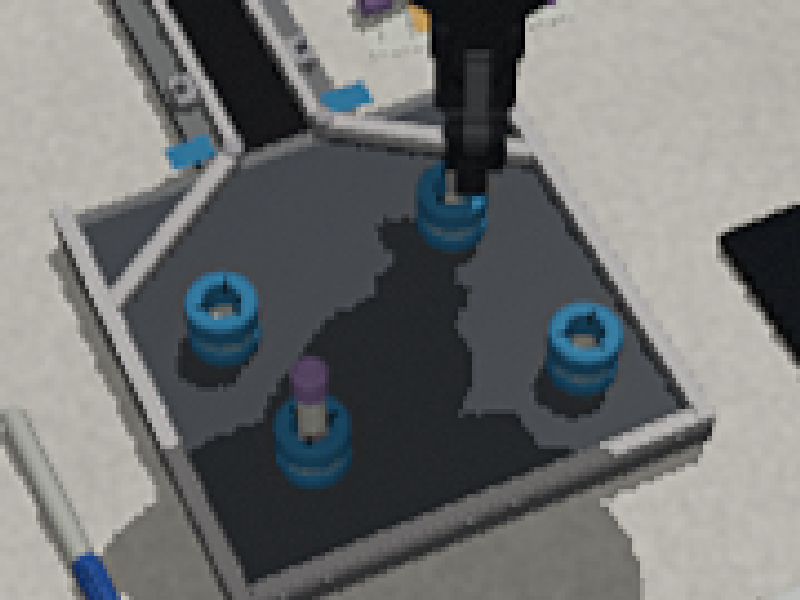

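View pics/wrist3.png

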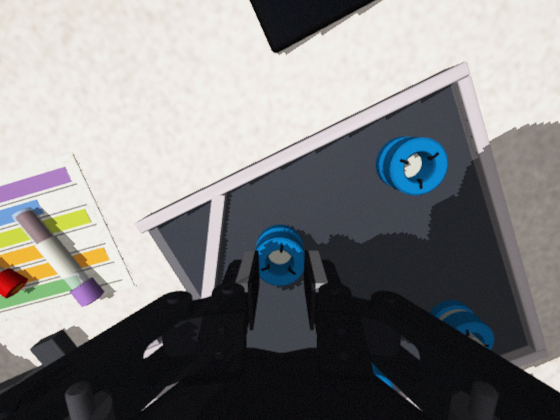

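Run:
```python
from h import *
def proj(c,X):
    f=210/np.tan(np.radians(float(c["fov_y"]))/2); q=c["R"]@np.array(X)+c["t"]; return (q[:2]/q[2]*f+[c["cx"],c["cy"]]).round(1)
S=np.load("pics/side32.npz");C=np.load("pics/scene3.npz")
print(tri(S,(297.5,254.5),C,(286.5,183.5)))
for z in(.028,.043,.05): print(z,proj(S,[.493,.0057,z]),proj(C,[.493,.0057,z]))
for n,(x0,y0,m) in {"side32":(255,225,13.3),"scene3":(265,160,13.3)}.items():
    i=cv2.imread(f"pics/{n}.png")[y0:y0+45,x0:x0+60]; cv2.imwrite(f"pics/{n}q.png",cv2.convertScaleAbs(cv2.resize(i,(800,600),interpolation=cv2.INTER_NEAREST),alpha=2.5))
```

```text
(array([0.49303982, 0.00650339, 0.03680747]), np.float64(0.007959813352694568))
0.028 [295.5 257.7] [284.2 185.7]
0.043 [295.6 252.9] [284.4 181.1]
0.05 [295.7 250.5] [284.5 178.9]
```

View pics/side32q.png

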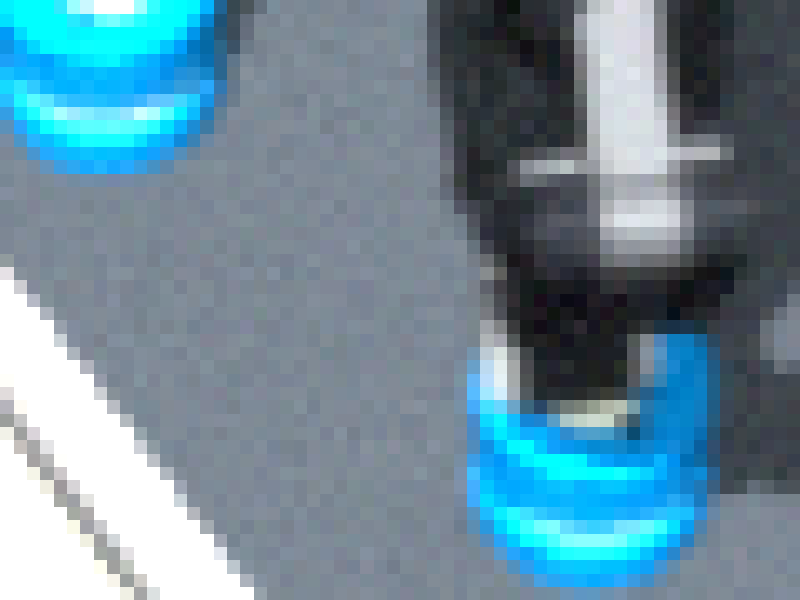

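View pics/scene3q.png

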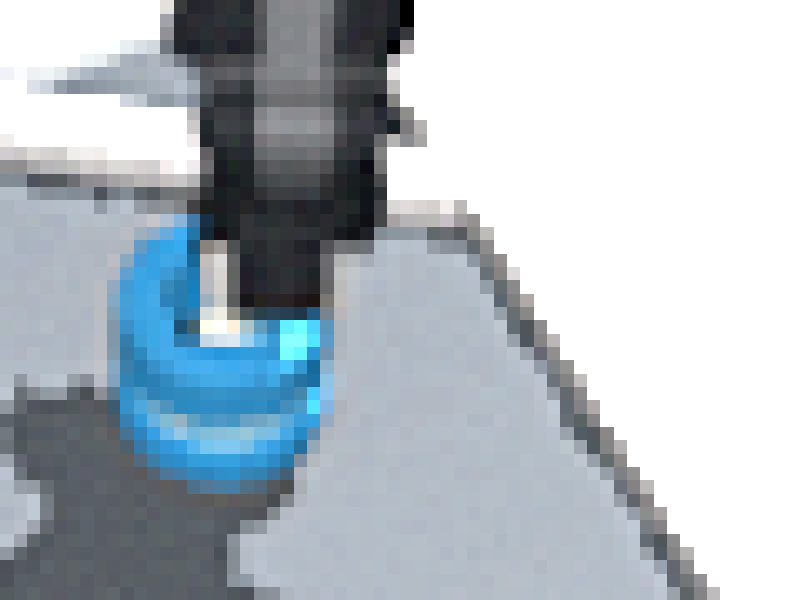

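Run:
```python
from h import *; from station import r
c=r.state()["position"]; r.line_to([c[0],c[1],ZH],feed=.2)
r.line_to([*w([0,.02]),.04],[np.pi,0,yaw],feed=.3)
p=w([0,.02])
print(r.line_to([*p,.008],feed=.03,contact_N=4)); s=r.state(); print(s["position"].round(4),s["contact_force"].round(1),s["time_s"])
snap(r,"side",4)
i=cv2.imread(f"pics/side4.png")[150:285,220:400]; cv2.imwrite(f"pics/side4z.png",cv2.resize(i,(800,600),interpolation=cv2.INTER_NEAREST))
r.line_to([*p,.03],feed=.15)
```

```text
False
[0.5593 0.0439 0.0082] [ 0.3  0.1 -0. ] 10.3833
```

View pics/side4z.png

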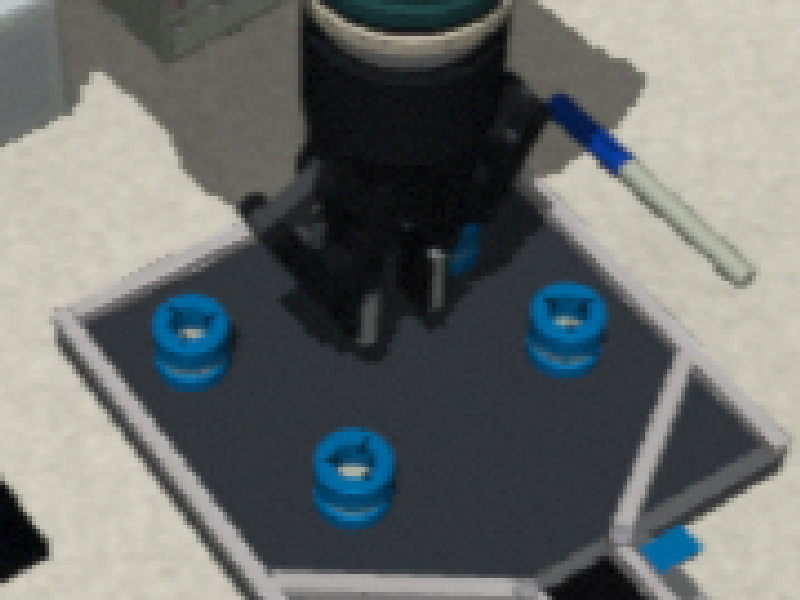

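Run:
```python
from h import *; from station import r
p=w([0,.02])
r.line_to([*p,.009],feed=.15)
print(r.line_to([*p,-.008],feed=.03,contact_N=4)); s=r.state(); print(s["position"].round(4),s["contact_force"].round(1),s["time_s"])
r.line_to([*p,.02],feed=.15)
```

```text
False
[ 0.5591  0.0439 -0.008 ] [0.5 0.7 0.4] 11.7417
```

Run:
```python
from h import *; from station import r
p=w([0,.02])
r.line_to([*p,-.008],feed=.15)
s=r.state(); print(s["position"].round(4),s["contact_force"].round(1),s["time_s"])
for n in("side","scene"):
    snap(r,n,5)
C=np.load("pics/side5.npz")
def proj(c,X):
    f=210/np.tan(np.radians(float(c["fov_y"]))/2); q=c["R"]@np.array(X)+c["t"]; return (q[:2]/q[2]*f+[c["cx"],c["cy"]]).round(1)
for n in("side","scene"):
    c=np.load(f"pics/{n}5.npz"); q=proj(c,[*p,.02]); x0,y0=int(q[0])-40,int(q[1])-40
    for dx in(-.012,.012): print(n,x0,y0,[((proj(c,[*w([dx,.02]),z])-[x0,y0])*10).round() for z in(-.008,.015,.028)])
    i=cv2.imread(f"pics/{n}5.png")[y0:y0+60,x0:x0+80]; cv2.imwrite(f"pics/{n}5z.png",cv2.convertScaleAbs(cv2.resize(i,(800,600),interpolation=cv2.INTER_NEAREST),alpha=2.5))
r.line_to([*p,.02],feed=.15)
```

```text
[ 0.5576  0.044  -0.0092] [-0.2 -0.8 -0.3] 12.4083
side 266 188 [array([348., 518.]), array([351., 445.]), array([353., 402.])]
side 266 188 [array([450., 463.]), array([455., 390.]), array([458., 347.])]
scene 228 176 [array([457., 462.]), array([458., 398.]), array([458., 360.])]
scene 228 176 [array([348., 505.]), array([346., 441.]), array([346., 404.])]
```

View pics/side5z.png

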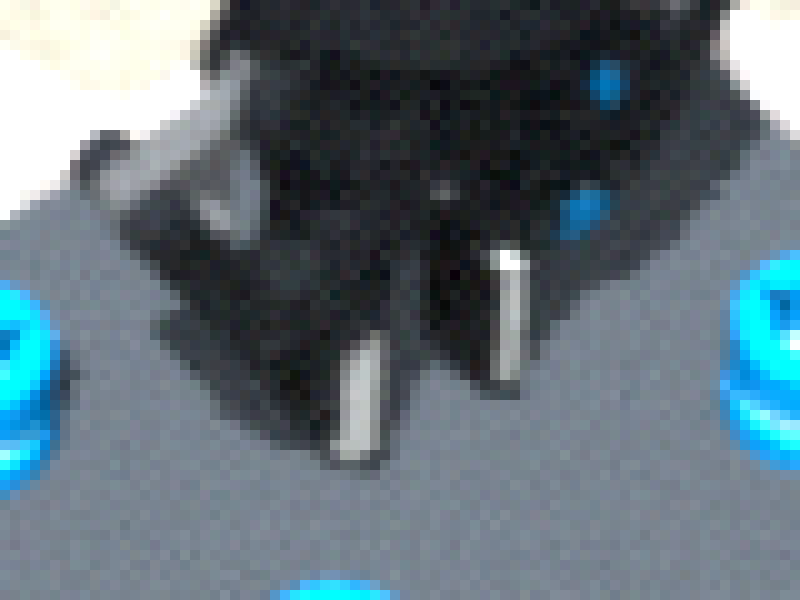

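View pics/scene5z.png

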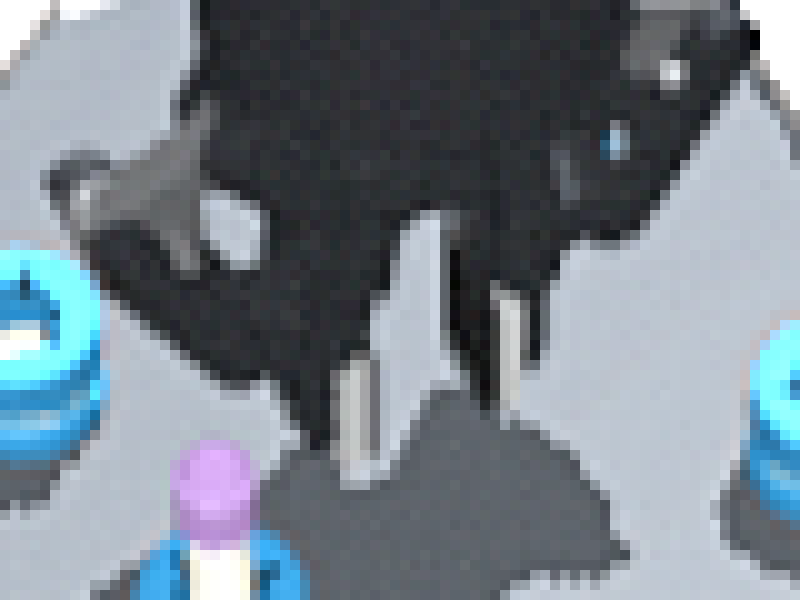

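Run:
```python
from h import *; from station import r
p=w([0,.02])
r.line_to([*p,-.007],feed=.2)
print(r.line_to([*p,-.022],feed=.025,contact_N=3)); s=r.state(); print(s["position"].round(4),s["contact_force"].round(1),s["time_s"])
r.line_to([*p,.0],feed=.15)
```

```text
True
[ 0.5594  0.0439 -0.0187] [-0.6  0.2  6.3] 13.625
```

Run:
```python
from h import *; from station import r
for n in("side","scene"):
    snap(r,n,6)
for n,(x,y) in dict(side=(250,150),scene=(200,150)).items():
    i=cv2.imread(f"pics/{n}6.png")[y:y+105,x:x+140]; cv2.imwrite(f"pics/{n}6z.png",cv2.convertScaleAbs(cv2.resize(i,(800,600),interpolation=cv2.INTER_NEAREST),alpha=2))
```

```text
(no output)
```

View pics/side6z.png

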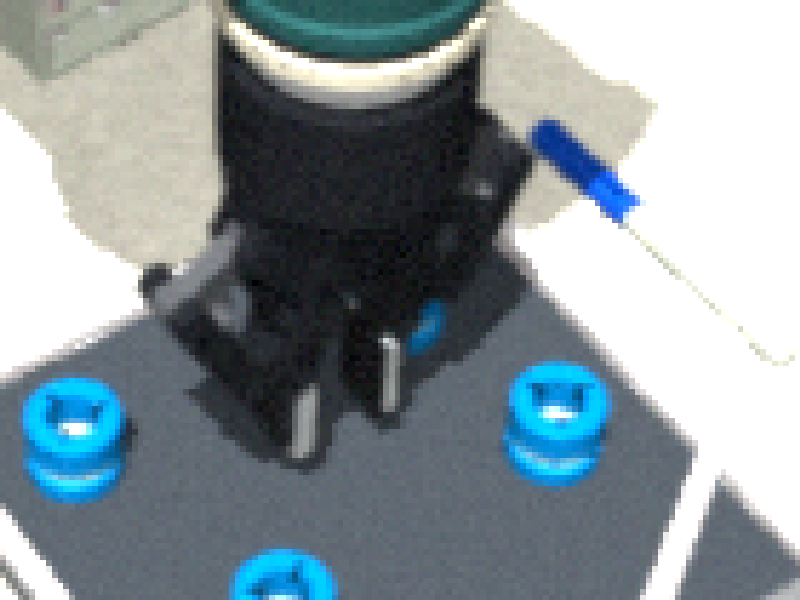

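View pics/scene6z.png

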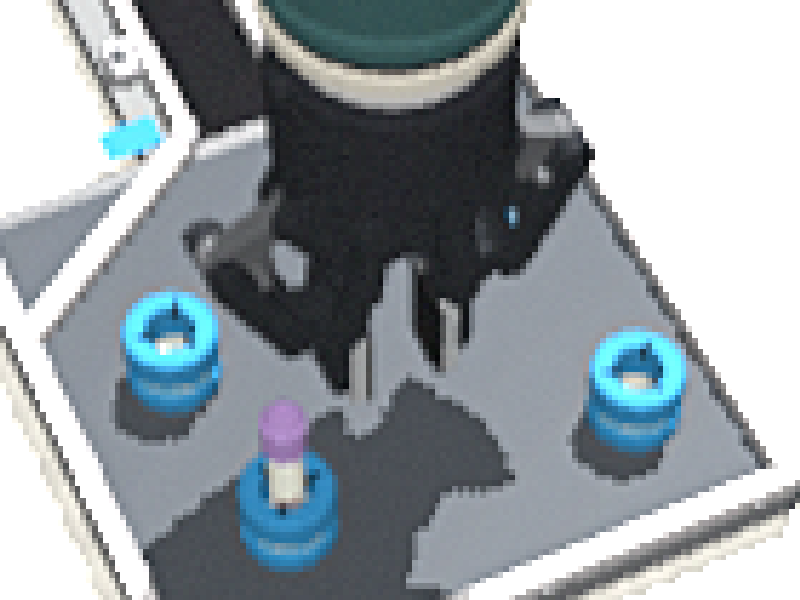

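Run:
```python
from h import *; from station import r
print(r.state()["position"].round(4))
S=np.load("pics/side6.npz");C=np.load("pics/scene6.npz")
for nm,c,pts in(("side",S,[(303,230.2),(250+390/5.714,150+412/5.714)]),("scene",C,[(200+360/5.714,150+400/5.714),(200+450/5.714,150+368/5.714)])):
    for p in pts: print(nm,[ (z,(1e3*dk(plane(c,*p,z))).round(1)) for z in (.015,.025,.035,.045)])
a=cv2.imread("pics/scene0.png");b=cv2.imread("pics/scene6.png")
for i in(a,b):
    h=cv2.cvtColor(i[205:265,225:275],cv2.COLOR_BGR2HSV); m=cv2.inRange(h,(95,120,50),(115,255,255)); mo=cv2.moments(m,True); print(mo["m10"]/mo["m00"],mo["m01"]/mo["m00"],mo["m00"])
```

```text
[ 5.59e-01  4.39e-02 -4.00e-04]
side [(0.015, array([-6. , 22.5])), (0.025, array([-10.6,  16.2])), (0.035, array([-15.3,  10. ])), (0.045, array([-19.9,   3.8]))]
side [(0.015, array([29.5, 22.6])), (0.025, array([24.4, 16.4])), (0.035, array([19.3, 10.2])), (0.045, array([14.2,  3.9]))]
scene [(0.015, array([11.2, 20.1])), (0.025, array([13.9, 26.1])), (0.035, array([16.6, 32.2])), (0.045, array([19.2, 38.3]))]
scene [(0.015, array([-22.3,  21.2])), (0.025, array([-19.2,  27.2])), (0.035, array([-16.1,  33.3])), (0.045, array([-13. ,  39.4]))]
16.743529411764705 23.08235294117647 425.0
16.593896713615024 22.938967136150236 426.0
```

```bash
sed -i 's/^ZP,ZH=.*/ZP,ZH=-0.005,0.026/' h.py
python3 - <<'E'
from h import *; from station import r
B=dk([.4979,.0018]); T=np.array([0,-.058]); u=T-B
c=r.state()["position"]; r.line_to([c[0],c[1],ZH+.005],feed=.2)
approach(r,B,u)
push(r,T,u)
c=r.state()["position"]; r.line_to([c[0],c[1],ZH],feed=.2)
snap(r,"side",7); print(r.state()["time_s"])
approach(r,T,[0,-1]); snap(r,"wrist",7)
for n,(x,y) in dict(side=(225,170)).items():
    i=cv2.imread(f"pics/{n}7.png")[y:y+150,x:x+200]; cv2.imwrite(f"pics/{n}7z.png",cv2.resize(i,(800,600),interpolation=cv2.INTER_NEAREST))
E
```

```text
end [-0.0203 -0.0485] [ 0.527  -0.0199 -0.0052] [-0.4 -0.9 -0.3] 16.8167
17.425
```

View pics/side7z.png

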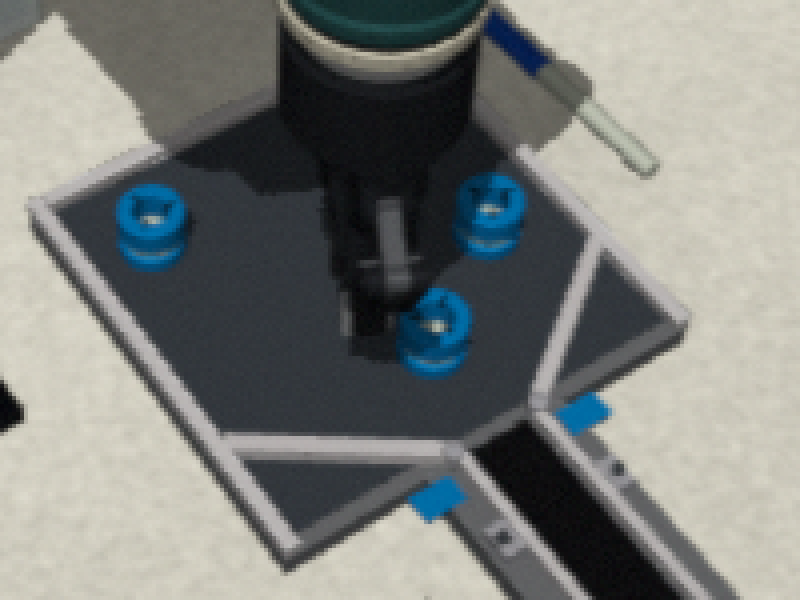

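View pics/wrist7.png

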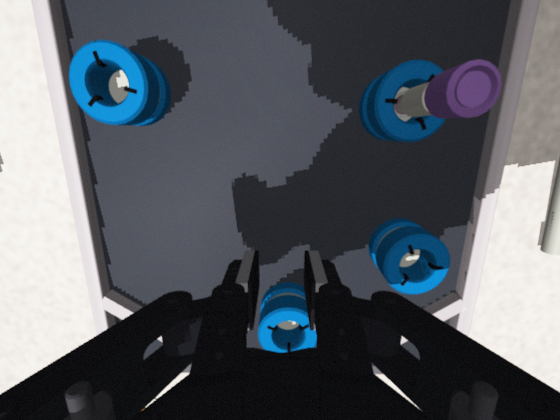

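Run:
```python
from h import *; from station import r
S=np.load("pics/side7.npz");W=np.load("pics/wrist7.npz")
print(dk(plane(S,333.4,248.1,.043)),dk(plane(W,287.5,330,.043)),tri(S,(333.4,248.1),W,(287.5,330)))
# same for gate posts in side: 
for p in((360.3,270.5),(339,283)): print(dk(plane(S,p[0]-.4,p[1]-.4,.025)))
s=r.state();print(dk(s["position"]),s["ee_rot"],s["time_s"])
print(dk(plane(S,263-.4,223-.4,.043)),dk(plane(S,347.4,219.6,.043)))
```

```text
[ 0.00332893 -0.05739826] [ 0.00219042 -0.05480832] (array([ 0.54863882, -0.03189377,  0.04153015]), np.float64(0.001875643261511563))
[ 0.02273746 -0.11135752]
[-0.02401712 -0.11130999]
[-1.14026137e-05 -2.70197280e-02] [-3.14158892e+00  2.27420958e-04 -1.77842639e-01] 19.15
[-0.0710796   0.06021336] [ 0.06385853 -0.01952031]
```

```bash
sed -i 's/d=.0216/d=.024/' h.py
cat >> h.py <<'E'
def lane(r,x0,yend,d=.024,k="x"):
    r.line_to([*w([x0*.5,-.085+d]),ZP],feed=.1,contact_N=15)
    print("funnel",r.state()["contact_force"].round(1))
    hit=r.line_to([*w([0,yend+d]),ZP],feed=.1,contact_N=12); s=r.state()
    print("lane",hit,dk(s["position"]).round(4),s["contact_force"].round(1),s["time_s"])
    p=dk(s["position"]); r.line_to([*w([0,p[1]+.010]),ZP],feed=.12); r.line_to([*w([0,p[1]+.010]),ZH],feed=.2)
E
python3 - <<'E'
from h import *; from station import r
lane(r,.002,-.202); snap(r,"side",8)
i=cv2.imread("pics/side8.png")[170:380,225:505]; cv2.imwrite("pics/side8z.png",cv2.resize(i,(800,600),interpolation=cv2.INTER_NEAREST))
E
```

```text
funnel [-0.8 -1.1 -0.6]
lane False [-0.0002 -0.1775] [-0.   0.7  0.6] 20.9583
```

View pics/side8z.png

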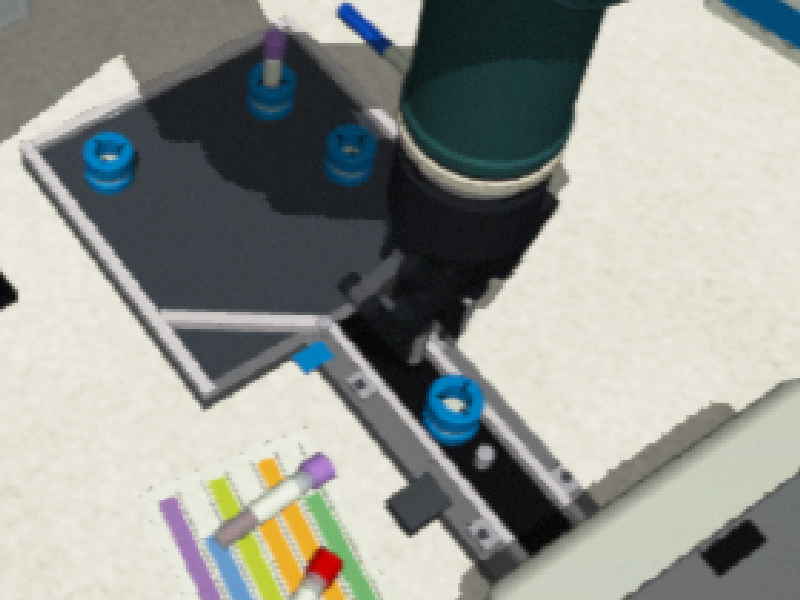

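Run:
```python
from h import *; from station import r
D=np.array([.0638,-.0195]); T=np.array([0,-.032]); u=T-D
r.line_to([*w([.05,-.09]),ZH],[np.pi,0,tyaw(u/np.hypot(*u))],feed=.3)
approach(r,D,u,back=.034)
push(r,T,u)
c=r.state()["position"]; r.line_to([c[0],c[1],ZH],feed=.2)
snap(r,"side",9); 
approach(r,T,[0,-1],back=.036); snap(r,"wrist",9);print(r.state()["time_s"])
i=cv2.imread(f"pics/side9.png")[170:320,225:425]; cv2.imwrite(f"pics/side9z.png",cv2.resize(i,(800,600),interpolation=cv2.INTER_NEAREST))
```

```text
end [ 0.0246 -0.0274] [ 0.5749 -0.0071 -0.0047] [ 0.5 -0.2  0.5] 24.85
27.4417
```

View pics/side9z.png

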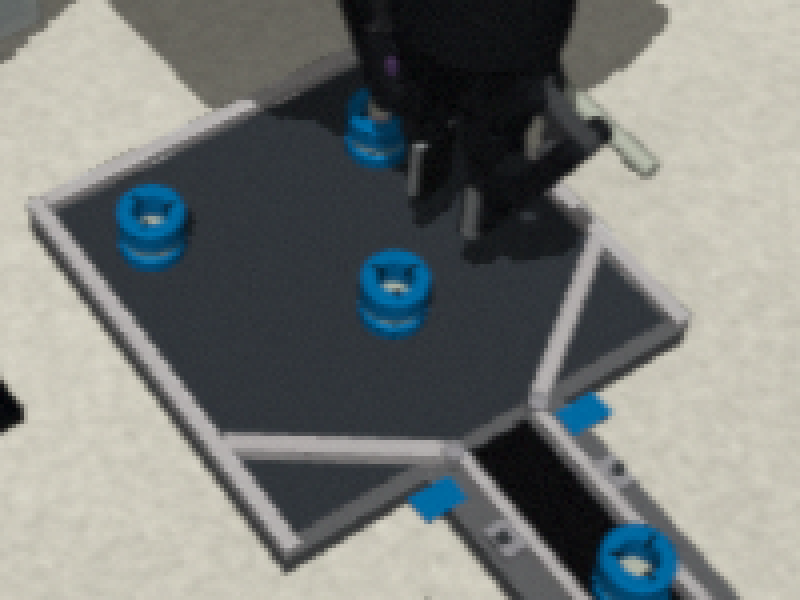

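View pics/wrist9.png

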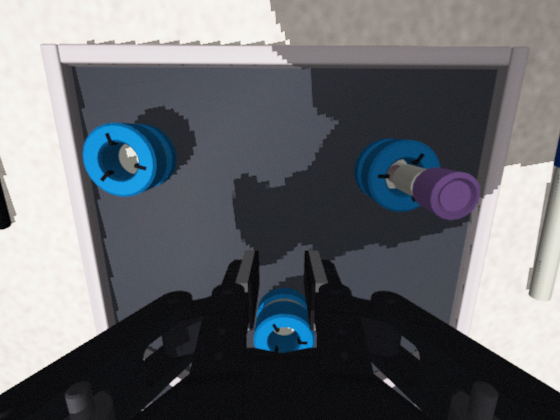

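Run:
```python
from h import *; from station import r
S=np.load("pics/side9.npz");W=np.load("pics/wrist9.npz")
q=dk(plane(S,323.1,239.1,.043)); print(q,dk(plane(W,283,340,.043)))
lane(r,q[0],-.168); snap(r,"side",10)
i=cv2.imread("pics/side10.png")[170:380,225:505]; cv2.imwrite("pics/side10z.png",cv2.resize(i,(800,600),interpolation=cv2.INTER_NEAREST))
```

```text
[-0.00024997 -0.03132878] [ 3.59233404e-05 -2.98683352e-02]
funnel [ 0.3  0.1 -0.3]
lane False [-1.000e-04 -1.437e-01] [0.4 0.4 0.1] 29.225
```

View pics/side10z.png

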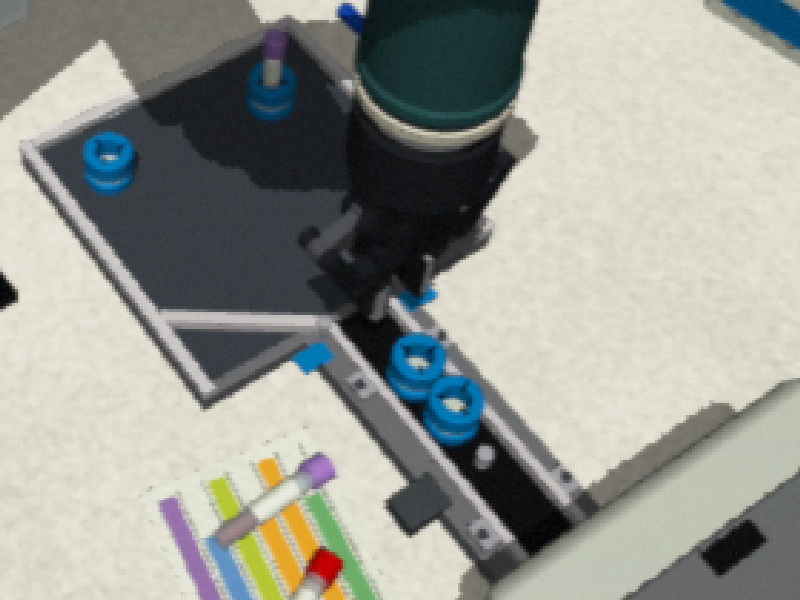

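Run:
```python
from h import *
S=np.load("pics/side0.npz");C=np.load("pics/scene0.npz")
print("box bottom pts side",[dk(plane(S,*p,0)).round(3) for p in((190,194),(234,178))],"scene top",[dk(plane(C,*p,.09)).round(3) for p in((340,285),(412,256))])
print("rack",[dk(plane(S,*p,0)).round(3) for p in((248,161),(297,142))])
```

```text
box bottom pts side [array([-0.139,  0.234]), array([-0.041,  0.225])] scene top [array([-0.03 ,  0.235]), array([-0.167,  0.239])]
rack [array([0.009, 0.252]), array([0.131, 0.244])]
```

Run:
```python
from h import *; from station import r
A=np.array([-.0708,.060]); T=np.array([0,-.015]); u=T-A
approach(r,A,u,back=.034)
push(r,T,u)
c=r.state()["position"]; r.line_to([c[0],c[1],ZH],feed=.2)
snap(r,"side",11); 
approach(r,T,[0,-1],back=.036); snap(r,"wrist",11);print(r.state()["time_s"])
i=cv2.imread(f"pics/side11.png")[170:320,225:425]; cv2.imwrite(f"pics/side11z.png",cv2.resize(i,(800,600),interpolation=cv2.INTER_NEAREST))
```

```text
end [-0.0172  0.0028] [ 0.5392  0.03   -0.0051] [0.  0.2 0.2] 32.4667
34.4417
```

View pics/side11z.png

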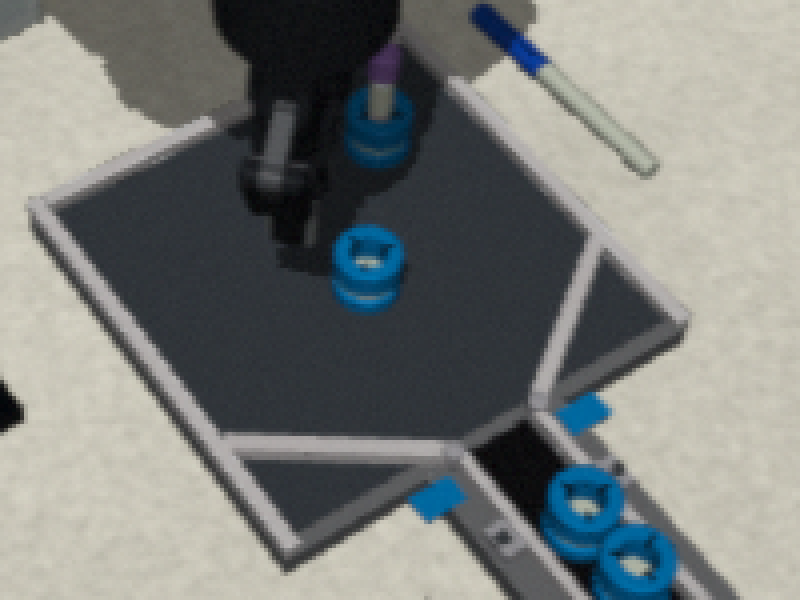

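View pics/wrist11.png

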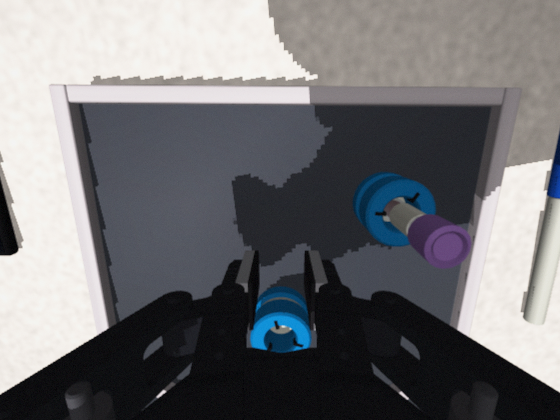

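Run:
```python
from h import *; from station import r
S=np.load("pics/side11.npz")
q=dk(plane(S,316.9,232.9,.043)); print(q)
lane(r,q[0],-.139); p=r.state()["position"]
r.line_to([*w([0,-.06]),.12],feed=.3)
snap(r,"side",12); snap(r,"scene",12); print(r.state()["time_s"])
i=cv2.imread("pics/side12.png")[170:380,225:505]; cv2.imwrite("pics/side12z.png",cv2.resize(i,(800,600),interpolation=cv2.INTER_NEAREST))
```

```text
[-0.00141567 -0.01383881]
funnel [ 0.4 -0.6  0.1]
lane False [-1.000e-04 -1.149e-01] [-0.2 -0.6  0.9] 36.1
37.2583
```

View pics/side12z.png

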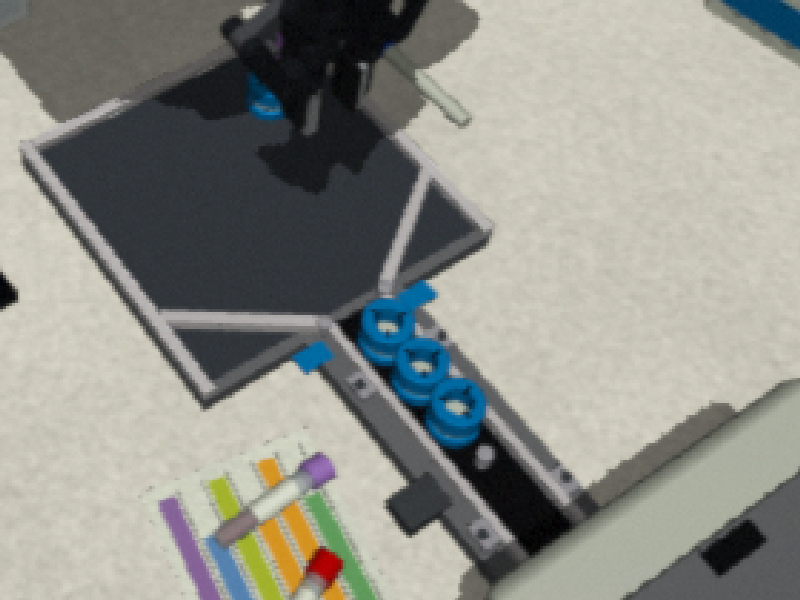

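View pics/scene12.png

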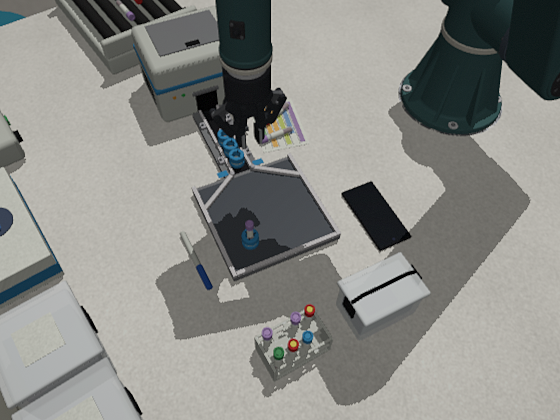

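Run:
```python
from h import *; from station import r
S=np.load("pics/side12.npz")
for p in((388,320),(422,361),(457,401)): print("gate frame mm",(1e3*(dk(plane(S,225+p[0]*.35-.3,170+p[1]*.35-.3,.043))+[0,.11])).round(1))
# F check
for k in(0,12):
    h=cv2.cvtColor(cv2.imread(f"pics/scene{k}.png")[205:265,225:275],cv2.COLOR_BGR2HSV); m=cv2.moments(cv2.inRange(h,(95,120,50),(115,255,255)),True); print(m["m10"]/m["m00"],m["m01"]/m["m00"])
```

```text
gate frame mm [ -0.1 -28.3]
gate frame mm [ -1.1 -60.8]
gate frame mm [ -1.1 -91.9]
16.743529411764705 23.08235294117647
24.776371308016877 35.016877637130804
```

```bash
python3 - <<'E'
import cv2
for k in(0,12):
    h=cv2.cvtColor(cv2.imread(f"pics/scene{k}.png")[205:265,225:275],cv2.COLOR_BGR2HSV)
    n,l,s,c=cv2.connectedComponentsWithStats(cv2.inRange(h,(95,120,50),(115,255,255))); print(s[1:].tolist(),c[1:].round(1).tolist())
E
python3 - <<'E'
from station import r
r.close_job()
E
```

```text
[[0, 0, 14, 17, 184], [17, 24, 17, 21, 241]] [[6.0, 7.8], [24.9, 34.8]]
[[16, 24, 18, 21, 237]] [[24.8, 35.0]]
the job is handed in; nothing more can be done
```

All three empty carriers now stand in single file in the lane, past the gate posts, and I handed the job in at about 37 s of the allowed 67 s.

I pushed each one with the two fingertips held 24 mm apart as a cradle: first onto the middle line of the deck, then straight through the gate. The nearer robot-side carrier went first, then the far-side one, then the one at the back.

**Carriers:** in the last side view their middles are about 28, 61 and 92 mm past the gate line, where at least 18 mm is needed. They sit within about 1 mm of the lane's middle, and the limit is 8 mm either way. All stand upright.

**Full carrier and bench:** the full carrier's spot in the scene picture moved by less than 0.3 pixel from start to finish, so it stayed put. The other things on the bench look unmoved in the last pictures, but I did not measure them one by one. The gripper was raised clear of everything before I handed in.

**What disagreed or failed:**
- **First push missed:** with the fingers 24 mm open, their tips stand about 33 mm behind the reported TCP. That is far more than the stated 13 mm swing suggests. The first push therefore passed over the carrier's top without moving it.
- **How I mended it:** I found the offset by touching the deck lightly (about 6 N) and checked it against two camera views. I then lowered the tool to suit.
- **Small overshoot:** the first carrier went about 2–3 mm too far onto the middle line. I corrected the pushing distance for the rest.

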